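# Tip a manifold block into its measuring fixture and clamp it

## Robot

A 6-joint arm with a two-finger parallel gripper is mounted at the origin on the work surface. World frame = base frame: x ahead of the robot, y to its left, z up, the work surface at z = 0. Lengths are in mm, angles in rad, forces in N, time in s.
With the tool pointing down it reaches from about 350 to 875 mm from the base axis. Payload 4.2 kg.
Tool frame: the origin (TCP) lies at the very end of the fingers, on their centre line; the grasp point (between the pads) lies 19 mm behind it; z points along the fingers, y is the line along which they close (so a half turn about z gives the same grasp; the last joint's range is limited). The gripper opens to 85 mm and grips with 20 to 120 N. Pads are 22 mm wide; open, the fingers measure 114 mm over their backs; the gripper's body (76 mm by 85 mm) begins 54 mm behind the grasp point. The pads swing forward as they close: fully open they stand 13 mm farther back than shut.
Start: joints at [1.385, 0.385, 0.008, 0, -1.194, -0.259], TCP at [268.89, 564.179, 231.312] pointing down, gripper open.
Joint ranges: [-3.14, 3.14], [-1.21, 2.06], [-1.07, 1.41], [-3.16, 2.05], [-2.99, -0.16], [-3.1, 3.1]. Speed limits (rad/s): [2.79, 2.79, 3.14, 3.14, 3.14, 3.14].

## Interface

Orientations are given as a unit quaternion [x, y, z, w].
In Python, from bench import arm gives the robot as it stands.
- The arm moves only by the tool servo_tool, never from a script. Its argument "rows" is a list that holds one entry, the list of rows, each a list of 7 numbers: the finger opening in mm, from 0 to 85.4, then the shift along the tool's x, y, z in mm, then the turn, a rotation vector about the tool's x, y, z in rad. A call has 1 to 10 rows; each row is the pose to reach, as a shift and turn from the pose commanded when the call began, along the tool's axes at that moment; what a row does not reach only later rows make up. A row lasts 1/8 s, in which the tool goes at most 62.5 mm and 10.7 degrees, less where a joint would pass 70% of its speed; a pose out of reach is approached as far as the arm can. A call with a gripper value outside its range is refused whole. The fingers move at their own pace and stop on an object; the grip force is fixed at half the most. Time passes only in rows, so rows that repeat a pose let the fingers close. It gives the time, the measured TCP pose, the force, the opening and the grip force at its end, in the units of the state.
- arm.read_state(): the state, without advancing time (a new reading comes with each control period).
- arm.get_image(name): name is "side" or "top" or "wrist"; returns the picture (420x560x3 uint8, red, green, blue); there is no depth.
- arm.camera_params(name): a dict with "intrinsics" (3x3 intrinsics, pixels), "D" ([k1, k2, p1, p2, k3] as OpenCV has them; the pictures are not rectified), "R" (3x3) and "t" (3): a world point X has camera coordinates R X + t. Camera axes: x right, y down, z forward; pixel columns grow to the right and rows downward; lengths in mm; the calibration is good to about 2 mm. A picture is of the moment at which its call begins: read the wrist's pose just before it. camera_params takes no time and is no camera call; for the wrist camera it gives the pose at the moment of the call.
- arm.job_done(): hands the job in; it is judged then, once.
The state is a dict: "clock": time; "joints": joint angles; "joint_vel": joint speeds; "joint_efforts": joint torques, N m; "position": TCP position; "ee_rot": TCP orientation; "contact_force": force on the tool from outside, world axes, zero at the start; "wrist_torque": the same for the moment, N m; "gripper_width": finger opening in mm; "grasp_force": force on a finger pad.
Only numpy, scipy, OpenCV 4.12 (cv2) and the standard library are available. Lean on these libraries where they do the work, as an engineer would, in place of code of your own. Each camera call takes 0.05 s, during which the arm holds its last target. There are 200 camera calls.

## Task

Get the aluminium block ready for measuring, by pushing only: nothing is to be picked up. Push the standing block over so that it lies flat along the bed of the steel fixture with its top end towards the yellow end stop, then push it along the bed until that end rests against the stop, and then flip the blue hinged clamp arm over so that it rests down on the block. Do not lift the block out of its bed, and leave the ring, the white ball on its stand and the orange case where they are.

Things in the scene. Friction and masses are not known exactly. Their poses are not given: they have to be found in the camera images.
- fixture: Fixed steel fixture, base 240 x 136 x 20 mm. Origin: on the table under the middle of the bed's width; +x runs along the bed to the end stop, +z up. Black rubber bed, top 24 mm above the table, x = -115 to +95 mm, between two guide rails: inner faces at y = -36 and +36 mm, outer at -46 and +46, rounded tops 41 mm above the table. The -x end is open.
- stop (a point): Middle of the face of the yellow end stop, on the fixture at x = +100, y = 0 mm, 42 mm above the table; the plate is 92 mm wide, 18 mm thick, its top 56 mm above the table.
- block: Loose aluminium block, 40 x 60 x 110 mm along own x, y, z, 0.5 to 0.75 kg. Origin: its centre. Starts standing on the bed near the open end, own z up, own x along the fixture's x within 2 degrees. Pushed high up towards the stop it topples past 20 degrees of lean and then lies some centimetres short of the stop, upper side 64 mm above the table. Sliding it takes 4 to 9 N.
- block_top (a point): Centre of the block's top end face (copper disc), 55 mm from the block's centre along its own +z; this face must come to the end stop.
- clamp (a joint): Angle of the blue clamp arm (rad). 0: straight up; negative: leaning open, away from the bed (fixture's +y); positive: swung over the bed (-y); 1.57: level, its rubber foot resting on the lying block. It stays where left between -0.6 (open stop) and about +0.5; pushed further over it drops by itself onto the block.
- hinge (a point): Middle of the clamp arm's hinge axis, which is parallel to the fixture's x: on the fixture at x = 65, y = +60 mm, 74 mm above the table, between two cheeks (x = 45 to 85, y = 50 to 70 mm, 82 mm above the table).
- clamp_knob (a point): Centre of the red ball (19 mm) at the free end of the clamp arm, 95 mm from the hinge axis. The arm is a flat bar 22 mm wide (along the fixture's x) and 8 mm thick.
- ring_gauge: Loose steel ring, 68 mm across, 26 mm high; origin at the centre of its underside. Leave alone.
- ref_ball: Loose reference ball: white 30 mm ball on a dark steel stand 52 mm across, 68 mm high in all; origin at the centre of its underside. Leave alone.
- probe_case: Loose orange case 60 x 42 x 26 mm; origin at the centre of its underside. Leave alone.
Not all that is in view belongs to the job. Of the things shaped like the block, the aluminium one is meant.

How it is judged (in metres and radians):
On the way, in this order (a step that is already met when the one before it is completed fails the run):
1. the block lies flat on the bed, top end towards the stop, the clamp still open (angle between block's own z axis and vertical between 1.53 and 1.61 rad and z of block in the frame of fixture below 0.049 m and x of block_top in the frame of fixture above 0.03 m and value of joint clamp below 0.9 rad), for 0.2 s.
2. the block's top end is against the end stop, the clamp still open (x of block_top in the frame of fixture above 0.096 m and angle between block's own z axis and vertical above 1.53 rad and value of joint clamp below 0.9 rad), for 0.2 s.
3. the clamp arm rests on the block (value of joint clamp above 1.5 rad and contact force between clamp and block above 0.1 N), for 0.2 s.
At the end, for the whole second after the job is handed in: The block lies flat (within 2 degrees) on the bed between the rails with its top end within 4 mm of the end stop, at rest, and the clamp arm is level (within 4 degrees) and bears on the block (all of step 3 and angle between block's own z axis and vertical between 1.53 and 1.61 rad and z of block in the frame of fixture between 0.04 and 0.048 m and x of block_top in the frame of fixture above 0.096 m and angle between the z axis of block and the x axis of fixture, either way round below 0.12 rad and value of joint clamp below 1.65 rad and linear speed of block below 0.01 m/s); the robot touches nothing.
It fails at once if the block is lifted (z of block in the frame of fixture above 0.1 m or (angle between block's own z axis and vertical between 1.5 and 1.64 rad and z of block in the frame of fixture above 0.058 m)).
It fails at once if the block leaves the bed (y of block in the frame of fixture above 0.05 m or y of block in the frame of fixture below -0.05 m or x of block in the frame of fixture below -0.125 m).
It fails at once if the ring, ball stand or case is moved by more than 15 mm (distance of any of ring_gauge, ref_ball, probe_case from where it was at the start of the episode above 0.015 m).
It fails at once if the ball stand is tipped over (angle between ref_ball's own z axis and vertical above 0.5 rad).
It also fails if it takes over 53 s, if anything falls off the work surface, if the arm or the gripper's body presses on something with over 40 N, if the wrist force passes 120 N, or if a joint passes its speed limit or range.

## Working session

There is one attempt and no reset: what is moved stays moved. The work goes in short steps, Python scripts to look and compute and a tool call to move; the robot and the scene stay as the last step left them, time stands still between calls to the robot, and variables do not carry over. Pictures are saved under pics/ and viewed, at most 10 in all, crops included, and the job is handed in when it is done.

Besides the shell and the picture viewer there is one more tool, called after "Request:" as a command line: name --argument value ..., lists and objects as JSON in quotes. servo_tool: Moves the arm, as the interface text tells. Its arguments: {"type":"object","properties":{"rows":{"type":"array"}},"required":["rows"]}

```bash
mkdir -p pics; python3 - <<'E'
from bench import arm
import cv2
for n in ("side","top"):
    im=arm.get_image(n); cv2.imwrite(f"pics/{n}0.png",im[:,:,::-1])
    p=arm.camera_params(n); print(n,p)
s=arm.read_state(); print(s)
E
```

```text
side {'intrinsics': array([[445.16569896,   0.        , 277.41325491],
       [  0.        , 445.16569896, 206.3771914 ],
       [  0.        ,   0.        ,   1.        ]]), 'D': array([0.0066991, 0.       , 0.       , 0.       , 0.       ]), 'R': array([[ 0.82196752, -0.56950158, -0.00611064],
       [-0.37445598, -0.53230981, -0.75922921],
       [ 0.42912948,  0.62634992, -0.65079465]]), 't': array([-389.72560528,  319.4367604 ,  783.25100372])}
top {'intrinsics': array([[413.14290697,   0.        , 279.19436285],
       [  0.        , 413.14290697, 210.51301826],
       [  0.        ,   0.        ,   1.        ]]), 'D': array([-0.08404194,  0.        ,  0.        ,  0.        ,  0.        ]), 'R': array([[ 0.00444436, -0.99998765,  0.00222372],
       [-0.99127466, -0.00469857, -0.13172879],
       [ 0.13173761, -0.00161887, -0.9912833 ]]), 't': array([ 39.96814841, 554.23573963, 866.22590033])}
{'clock': 0.1, 'joints': array([ 1.38461962e+00,  3.85464761e-01,  6.80437356e-03, -4.16803287e-04,
       -1.19400126e+00, -2.58585649e-01]), 'joint_vel': array([ 0.00031208, -0.00154571,  0.00331328,  0.00125765,  0.00043292,
        0.00128498]), 'joint_efforts': array([-5.66149756e-04, -3.93321025e+01,  1.88928473e+01,  4.19796824e+00,
       -2.63265581e-03,  5.31983673e-06]), 'position': array([268.6786137 , 563.74551161, 230.35905798]), 'ee_rot': array([ 9.75357643e-01, -2.20627653e-01, -1.59824321e-04,  9.39061403e-04]), 'contact_force': array([0.38315436, 0.21506732, 0.11081936]), 'wrist_torque': array([ 0.02003424,  0.00763877, -0.02206152]), 'grasp_force': 0.0, 'gripper_width': 85.47045659922179}
```

View pics/side0.png

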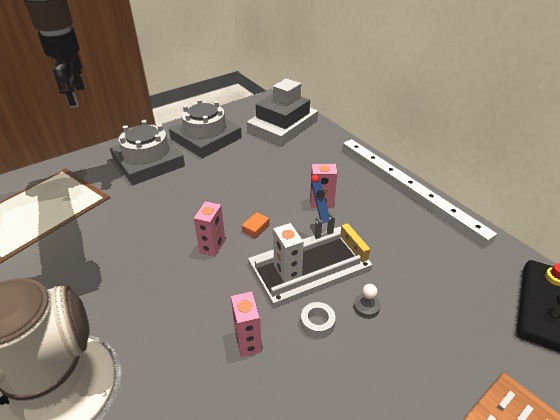

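View pics/top0.png

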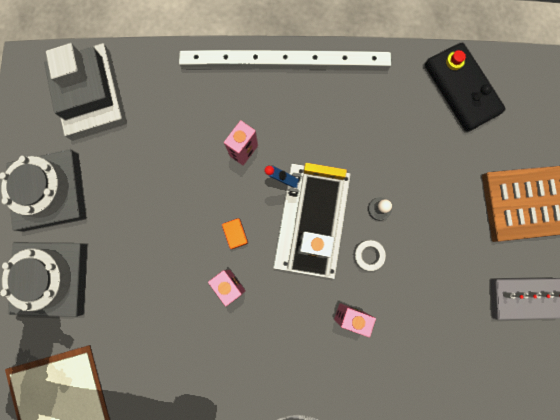

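The fixture is at the middle of both views: bed around (312,225) in top, with the stop at (325,171). The white block's copper disc is at (317,244), and the clamp knob at (269,170). Pink blocks are distractors. I'll enlarge both views.

```bash
python3 - <<'E'
import cv2
for n,x,y,w,h in (("top",220,145,180,135),("side",225,160,160,140)):
    im=cv2.imread(f"pics/{n}0.png")[y:y+h,x:x+w]
    s=4
    cv2.imwrite(f"pics/{n}0c.png",cv2.resize(im,None,fx=s,fy=s,interpolation=cv2.INTER_CUBIC))
E
```

```text
(no output)
```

View pics/top0c.png

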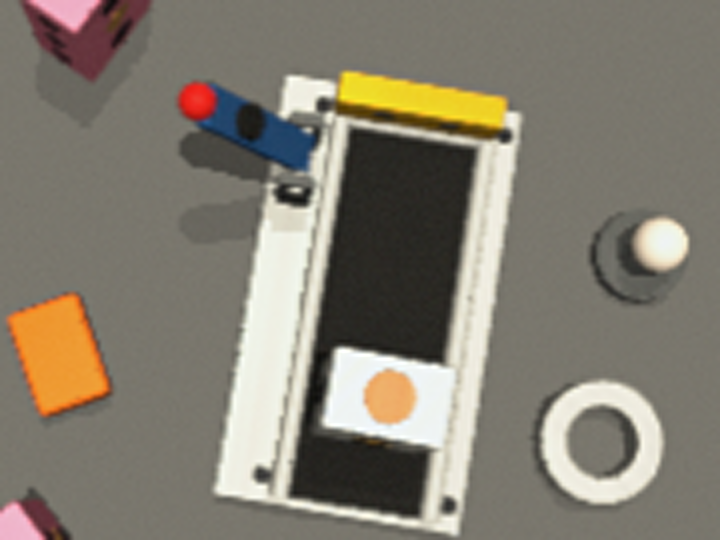

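View pics/side0c.png

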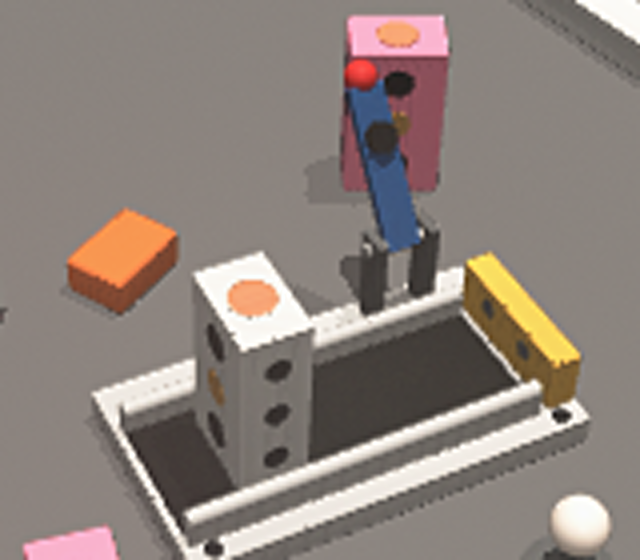

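Top crop: the stop plate, bed corners, block top (335,347)…(320,430) and knob (198,100) are all clear. Side crop: disc (253,298), knob (361,74), and stop top corners (465,265), (488,253), (578,352) and (555,372). I'll fit the pose jointly.

```bash
cat > h.py <<'E'
import numpy as np, cv2
from scipy.optimize import least_squares
from bench import arm
OFF={"top":(220,145),"side":(225,160)}
CP={n:arm.camera_params(n) for n in OFF}
def px(n,u,v): return np.array([(u+.5)/4-.5+OFF[n][0],(v+.5)/4-.5+OFF[n][1]])
def proj(n,X):
    p=CP[n]; return cv2.projectPoints(np.array(X,float).reshape(-1,1,3),cv2.Rodrigues(p["R"])[0],p["t"],p["intrinsics"],p["D"])[0].reshape(-1,2)
def onplane(n,uv,z):
    p=CP[n]; d=cv2.undistortPoints(np.array(uv,float).reshape(1,1,2),p["intrinsics"],p["D"]).ravel()
    r=p["R"].T@np.array([*d,1]); c=-p["R"].T@p["t"]; return c+r*(z-c[2])/r[2]
def rz(a): c,s=np.cos(a),np.sin(a); return np.array([[c,-s,0],[s,c,0],[0,0,1]])
E
python3 - <<'E'
from h import *
F=[("top",340,72,118,46,56),("top",508,98,118,-46,56),("top",340,105,100,46,56),
("side",465,265,100,46,56),("side",488,253,118,46,56),("side",578,352,118,-46,56),("side",555,372,100,-46,56),
("top",290,500,-115,36,24),("top",420,517,-115,-36,24),("side",190,515,-115,-41,41),("side",125,408,-115,41,41)]
K=[("top",198,100),("side",361,74)]
B=[("top",335,347,20,30),("top",457,366,20,-30),("top",443,448,-20,-30),("top",320,430,-20,30),("top",389,397,0,0),("side",253,298,0,0),("side",195,270,-20,30),("side",265,253,20,30),("side",310,330,20,-30),("side",245,350,-20,-30)]
def res(p,full=False):
    fx,fy,a,bx,by,ba,q=p; T=lambda P: rz(a)@np.array(P)+[fx,fy,0]
    r=[proj(n,T((x,y,z)))[0]-px(n,u,v) for n,u,v,x,y,z in F]
    k=T((65,60-95*np.sin(q),74+95*np.cos(q)))
    r+=[proj(n,k)[0]-px(n,u,v) for n,u,v in K]
    r+=[proj(n,T(rz(ba)@np.array([x,y,0])+[bx,by,134]))[0]-px(n,u,v) for n,u,v,x,y in B]
    return np.array(r) if full else np.ravel(r)
s=least_squares(res,[500,-40,0,-70,0,0,-.5],loss="soft_l1",x_scale=[100,100,1,100,10,.1,1])
print(s.x.round(3)); print(res(s.x,True).round(1).tolist())
fx,fy,a=s.x[:3]
for nm,(u,v),z in (("ring",(602,440),26),("ball",(660,243),53),("case",(60,355),26)):
    X=onplane("top",px("top",u,v),z); print(nm,X.round(),(rz(-a)@(X-[fx,fy,0])).round())
T=lambda P: (rz(a)@np.array(P)+[fx,fy,0]).round(1)
print("hinge",T((65,60,74)),"stop",T((100,0,42)),"block",T((*s.x[3:5],79)))
E
```

```text
[ 5.35273e+02 -4.03060e+01 -1.60000e-01 -5.87930e+01  9.00000e-02
 -2.50000e-02 -6.06000e-01]
[[0.6, -1.0], [0.4, -0.7], [-0.6, -1.3], [-0.6, -0.8], [0.3, -0.2], [0.9, 1.2], [-0.4, -1.2], [0.1, -0.7], [0.2, 0.4], [-1.2, 0.6], [-1.1, -0.0], [0.3, 0.3], [-0.6, 1.1], [0.4, -0.9], [0.3, 0.1], [0.2, 0.0], [0.4, -1.3], [0.3, -0.4], [-0.7, 0.2], [-1.5, 0.6], [-1.1, -0.7], [0.9, -0.9], [-1.5, 0.2]]
ring [ 459. -157.   26.] [ -57. -128.   26.]
ball [ 564. -185.   53.] [  52. -139.   53.]
case [504. 140.  26.] [-59. 173.  26.]
hinge [609.    8.6  74. ] stop [634.  -56.3  42. ] block [477.2 -30.8  79. ]
```

```bash
cat >> h.py <<'E'
from scipy.spatial.transform import Rotation as Ro
FX=np.array([535.3,-40.3,0]); A=-.16
def fix(X): return rz(-A)@(np.array(X)-FX)
def plan(P,z0=None):
    "fixture target -> shift, turn in tool axes (tool x along fixture x, pointing down)"
    s=arm.read_state(); q=Ro.from_quat(s["ee_rot"]); X=rz(A)@np.array(P)+FX
    G=Ro.from_matrix(rz(A)@np.diag([1,-1,-1]))
    print("now fix",fix(s["position"]).round(1),"F",(rz(-A)@s["contact_force"]).round(1),"t",s["clock"])
    print("shift",q.inv().apply(X-s["position"]).round(1),"turn",(q.inv()*G).as_rotvec().round(3))
E
python3 - <<'E'
from h import *
print("pink far",fix(onplane("top",(240,136),134)).round())
plan((-112,0,230)); plan((-112,0,112))
E
```

```text
pink far [128. 185. 134.]
now fix [-359.5  553.9  230.4] F [0.3 0.3 0.1] t 0.1
shift [393.2 462.    1.3] turn [ 0.002  0.    -0.285]
now fix [-359.5  553.9  230.4] F [0.3 0.3 0.1] t 0.1
shift [393.1 461.7 119.3] turn [ 0.002  0.    -0.285]
```

Request:
servo_tool --rows '[[[0, 39, 46, 0, 0, 0, -0.03], [0, 79, 92, 0, 0, 0, -0.06], [0, 118, 139, 0, 0, 0, -0.09], [0, 157, 185, 0, 0, 0, -0.12], [0, 197, 231, 0, 0, 0, -0.15], [0, 236, 277, 0, 0, 0, -0.18], [0, 275, 323, 0, 0, 0, -0.21], [0, 315, 370, 0, 0, 0, -0.24], [0, 354, 416, 0, 0, 0, -0.27], [0, 393, 462, 0, 0, 0, -0.285]]]'

```text
clock: 1.35
position: [424.8, -23.9, 231.4]
ee_rot: [0.997, -0.079, 0.0, -0.0]
contact_force: [0.6, -0.1, -0.2]
gripper_width: -0.1
grasp_force: 0.0
```

```bash
python3 -c "
from h import *
plan((-112,0,112)); print(arm.read_state()['gripper_width'])"
```

```text
now fix [-111.7   -1.4  231.4] F [ 0.6 -0.  -0.2] t 1.35
shift [ -0.4  -1.4 119.4] turn [-0.    -0.     0.001]
-0.12025233249632278
```

Request:
servo_tool --rows '[[[0, 0, -1, 40, 0, 0, 0], [0, 0, -1, 90, 0, 0, 0], [0, 0, -1, 119, 0, 0, 0], [0, 0, -1, 119, 0, 0, 0], [0, 6, -1, 119, 0, 0, 0], [0, 11, -1, 119, 0, 0, 0], [0, 16, -1, 119, 0, 0, 0], [0, 20, -1, 119, 0, 0, 0], [0, 24, -1, 119, 0, 0, 0], [0, 28, -1, 119, 0, 0, 0]]]'

```text
clock: 2.6
position: [452.4, -25.6, 112.2]
ee_rot: [0.997, -0.08, -0.001, 0.0]
contact_force: [-1.5, -0.5, 0.9]
gripper_width: -0.1
grasp_force: 0.8
```

```bash
python3 -c "
from h import *
plan((-40,0,112)); cv2.imwrite('pics/s1.png',cv2.resize(arm.get_image('side')[140:300,200:400,::-1],None,fx=3,fy=3))"
```

```text
now fix [-84.2   1.3 112.2] F [-1.4 -0.7  0.9] t 2.6
shift [44.2  1.3  0.2] turn [0.    0.001 0.   ]
```

View pics/s1.png

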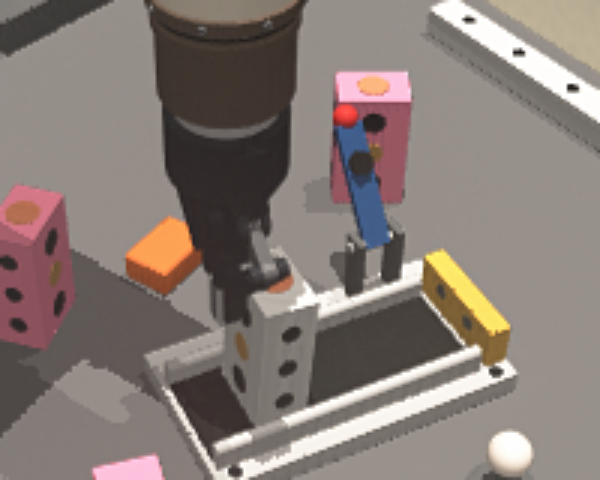

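The fingers touch the block's back near its top, and it is just starting to lean. I'll push on.

Request:
servo_tool --rows '[[[0, 4, 1, 0, 0, 0, 0], [0, 8, 1, 0, 0, 0, 0], [0, 12, 1, 0, 0, 0, 0], [0, 16, 1, 0, 0, 0, 0], [0, 20, 1, 0, 0, 0, 0], [0, 24, 1, 0, 0, 0, 0], [0, 28, 1, 0, 0, 0, 0], [0, 32, 1, 0, 0, 0, 0], [0, 36, 1, 0, 0, 0, 0], [0, 40, 1, 0, 0, 0, 0]]]'

```text
clock: 3.9
position: [492.3, -32.8, 112.3]
ee_rot: [0.997, -0.08, 0.0, -0.0]
contact_force: [0.7, -1.2, -0.6]
gripper_width: 0.1
grasp_force: 0.0
```

```bash
python3 -c "
from h import *
plan((-75,0,112)); cv2.imwrite('pics/s2.png',cv2.resize(arm.get_image('side')[140:300,200:400,::-1],None,fx=3,fy=3))"
```

```text
now fix [-43.7   0.5 112.3] F [ 0.9 -1.1 -0.6] t 3.9
shift [-31.3   0.5   0.3] turn [-0. -0.  0.]
```

View pics/s2.png

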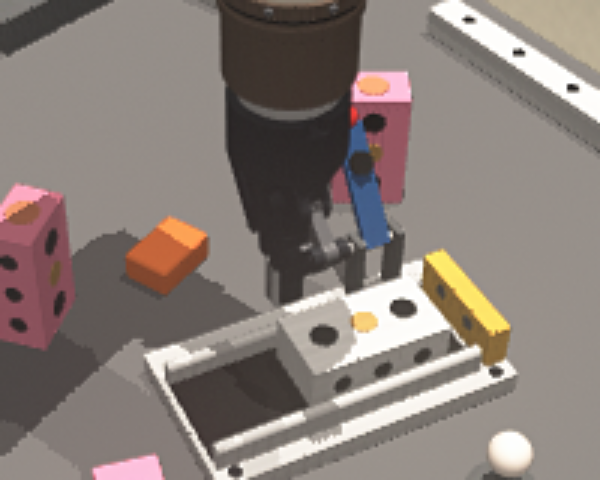

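The block lies flat on the bed, pointing at the stop and a few cm short of it. Next I'll retreat, descend and push.

Request:
servo_tool --rows '[[[0, -18, 0, 0, 0, 0, 0], [0, -32, 0, 0, 0, 0, 0], [0, -32, 0, 35, 0, 0, 0], [0, -32, 0, 70, 0, 0, 0], [0, -32, 0, 72, 0, 0, 0], [0, -24, 0, 72, 0, 0, 0], [0, -18, 0, 72, 0, 0, 0], [0, -12, 0, 72, 0, 0, 0], [0, -6, 0, 72, 0, 0, 0], [0, 0, 0, 72, 0, 0, 0]]]'

```text
clock: 5.2
position: [490.5, -33.1, 40.3]
ee_rot: [0.997, -0.08, -0.002, 0.0]
contact_force: [-8.9, 1.7, 7.0]
gripper_width: -0.0
grasp_force: 4.1
```

Request:
servo_tool --rows '[[[0, 3, 0, 0, 0, 0, 0], [0, 6, 0, 0, 0, 0, 0], [0, 9, 0, 0, 0, 0, 0], [0, 12, 0, 0, 0, 0, 0], [0, 15, 0, 0, 0, 0, 0], [0, 18, 0, 0, 0, 0, 0]]]'

```text
clock: 5.95
position: [505.6, -36.4, 39.7]
ee_rot: [0.997, -0.08, -0.005, 0.001]
contact_force: [-7.5, 1.8, 6.5]
gripper_width: -0.1
grasp_force: 4.1
```

```bash
python3 -c "
from h import *
plan((-16,0,40)); cv2.imwrite('pics/s3.png',cv2.resize(arm.get_image('side')[160:310,220:400,::-1],None,fx=4,fy=4,interpolation=2))"
```

```text
now fix [-29.9  -0.9  39.7] F [-7.7  0.6  6.5] t 5.95
shift [13.9 -0.9 -0.4] turn [ 0.003  0.009 -0.001]
```

View pics/s3.png

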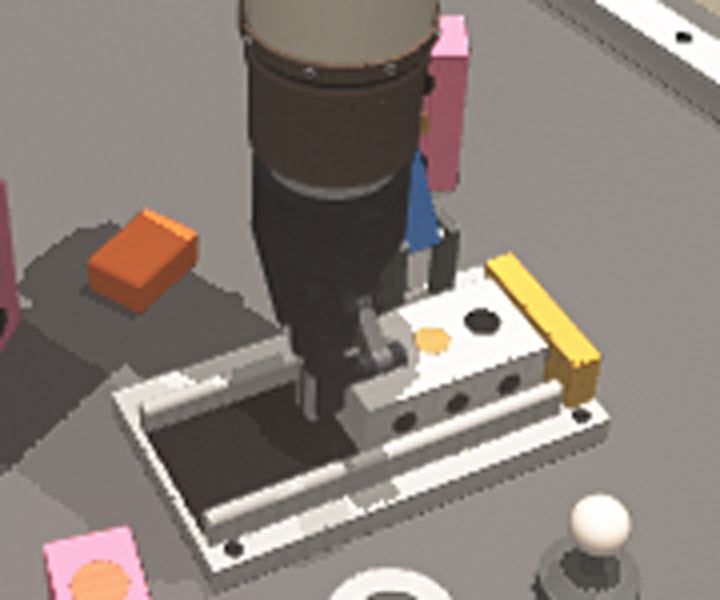

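The block moves squarely and there is about a cm left to the stop. I'll go on in small steps while watching the force.

Request:
servo_tool --rows '[[[0, 2, 0, 0, 0, 0, 0], [0, 4, 0, 0, 0, 0, 0], [0, 6, 0, 0, 0, 0, 0], [0, 8, 0, 0, 0, 0, 0]]]'

```text
clock: 6.5
position: [513.6, -37.7, 39.7]
ee_rot: [0.997, -0.081, -0.004, 0.001]
contact_force: [-8.0, 2.1, 4.6]
gripper_width: -0.1
grasp_force: 4.0
```

Request:
servo_tool --rows '[[[0, 1, 0, 0, 0, 0, 0], [0, 2, 0, 0, 0, 0, 0]]]'

```text
clock: 6.75
position: [513.9, -37.8, 39.7]
ee_rot: [0.997, -0.081, -0.006, 0.001]
contact_force: [-12.6, 5.5, 12.4]
gripper_width: -0.3
grasp_force: 7.0
```

Request:
servo_tool --rows '[[[0, 1, 0, 0, 0, 0, 0], [0, 2, 0, 0, 0, 0, 0]]]'

```text
clock: 7.0
position: [513.9, -38.0, 39.5]
ee_rot: [0.997, -0.081, -0.008, 0.001]
contact_force: [-17.0, 8.1, 15.2]
gripper_width: -0.1
grasp_force: 9.3
```

The tool has stalled and the force is rising, so the block should be against the stop. I'll retreat, lift and check.

Request:
servo_tool --rows '[[[0, -10, 0, 0, 0, 0, 0], [0, -35, 0, 0, 0, 0, 0], [0, -35, 0, -60, 0, 0, 0], [0, -35, 0, -120, 0, 0, 0], [0, -35, 0, -180, 0, 0, 0], [0, -35, -40, -190, 0, 0, 0], [0, -30, -100, -190, 0, 0, 0], [0, -10, -160, -190, 0, 0, 0], [0, -10, -160, -190, 0, 0, 0]]]'

```text
clock: 8.12
position: [538.9, 125.3, 229.7]
ee_rot: [0.997, -0.078, 0.001, -0.0]
contact_force: [0.9, -0.1, -0.2]
gripper_width: 0.2
grasp_force: 0.0
```

```bash
python3 -c "
from h import *
plan((65,155,230)); plan((65,155,125))
a=arm.get_image('side');b=arm.get_image('top')
f=lambda a,x,y:cv2.resize(a[y:y+150,x:x+100,::-1],None,fx=4,fy=4,interpolation=2)
cv2.imwrite('pics/s4.png',np.hstack([f(a,290,160),f(b,270,140)]))
for n in ('side','top'): print(n,[((proj(n,rz(A)@np.array([x,y,64.])+FX)[0]-((290,160) if n=='side' else (270,140)))*4+1.5+((400,0) if n=='top' else (0,0))).round().tolist() for x,y in ((100,30),(100,-30),(-10,30),(-10,-30))])"
```

```text
now fix [-22.8 164.1 229.7] F [ 0.9  0.1 -0.2] t 8.125
shift [87.8  9.4 -0.2] turn [-0.001 -0.001  0.004]
now fix [-22.8 164.1 229.7] F [ 0.9  0.1 -0.2] t 8.125
shift [ 87.7   9.5 104.8] turn [-0.001 -0.001  0.004]
side [[219.0, 269.0], [278.0, 337.0], [45.0, 330.0], [99.0, 404.0]]
top [[568.0, 121.0], [678.0, 139.0], [536.0, 322.0], [648.0, 340.0]]
```

View pics/s4.png

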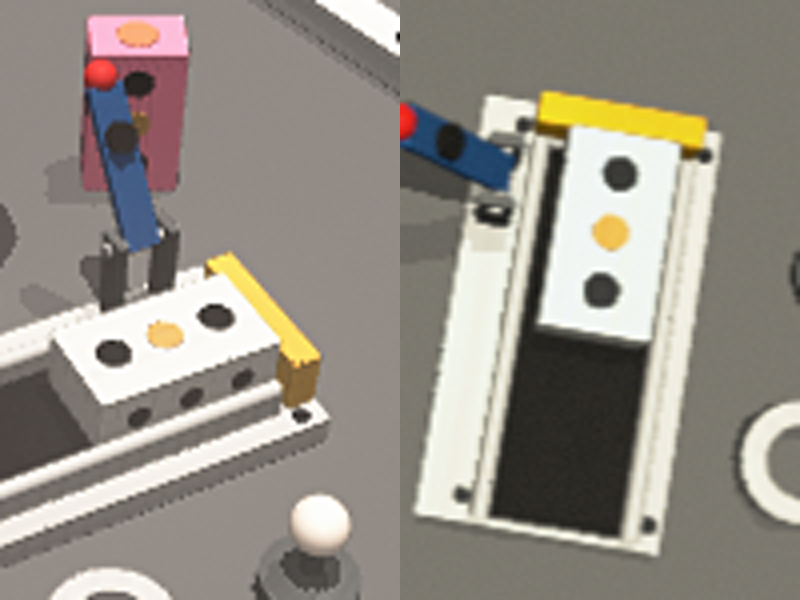

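The block is flush against the stop and square. The clamp is open, so I'll go down on its outer side.

Request:
servo_tool --rows '[[[0, 44, 5, 0, 0, 0, 0], [0, 88, 8, 0, 0, 0, 0], [0, 88, 8, 50, 0, 0, 0], [0, 88, 8, 100, 0, 0, 0], [0, 88, 8, 105, 0, 0, 0], [0, 88, 14, 105, 0, 0, 0], [0, 88, 20, 105, 0, 0, 0], [0, 88, 26, 105, 0, 0, 0], [0, 88, 32, 105, 0, 0, 0], [0, 88, 38, 105, 0, 0, 0]]]'

```text
clock: 9.48
position: [619.2, 71.5, 127.8]
ee_rot: [0.997, -0.079, 0.002, -0.001]
contact_force: [-4.9, 9.7, 14.7]
gripper_width: 0.2
grasp_force: 8.0
```

Request:
servo_tool --rows '[[[0, 0, 5, 0, 0, 0, 0], [0, 0, 10, 0, 0, 0, 0], [0, 0, 15, 0, 0, 0, 0], [0, 0, 20, 0, 0, 0, 0], [0, 0, 25, 0, 0, 0, 0], [0, 0, 30, 0, 0, 0, 0], [0, 0, 35, 0, 0, 0, 0], [0, 0, 40, 0, 0, 0, 0]]]'

```text
clock: 10.48
position: [616.1, 31.9, 136.3]
ee_rot: [0.997, -0.077, 0.007, -0.001]
contact_force: [-10.1, 4.2, 34.8]
gripper_width: -0.3
grasp_force: 15.5
```

```bash
python3 -c "
from h import *
plan((65,30,125))
a=arm.get_image('side');b=arm.get_image('top')
f=lambda a,x,y:cv2.resize(a[y:y+150,x:x+100,::-1],None,fx=4,fy=4,interpolation=2)
cv2.imwrite('pics/s5.png',np.hstack([f(a,290,130),f(b,250,120)]))"
```

```text
now fix [ 68.3  84.1 136.3] F [-10.7   2.5  34.8] t 10.475
shift [-3.7 54.1 11.2] turn [-0.002 -0.015  0.005]
```

View pics/s5.png

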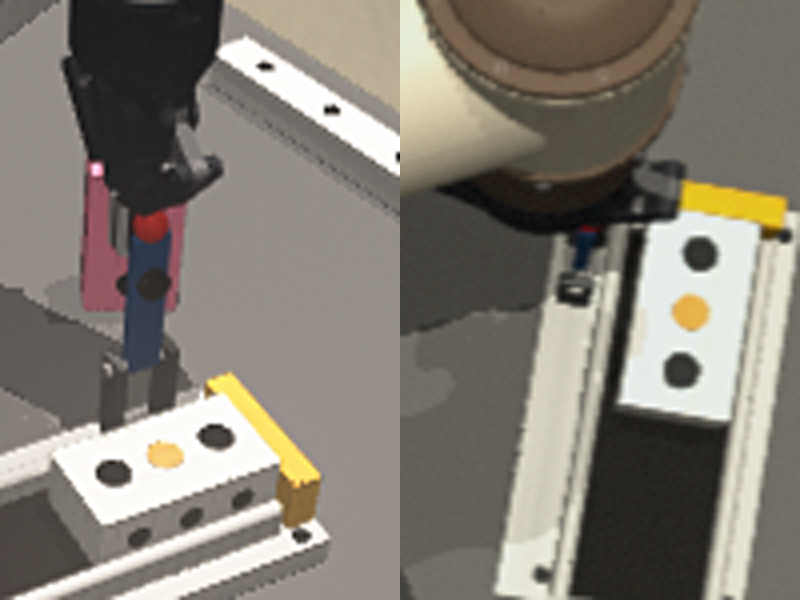

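The clamp is nearly upright, but the knob is pressing up under the gripper's knuckles (35 N up). I'll back off, raise the tool and push the knob with the fingertips instead.

Request:
servo_tool --rows '[[[0, 0, -10, 0, 0, 0, 0], [0, 0, -30, 0, 0, 0, 0], [0, 0, -30, -28, 0, 0, 0], [0, 0, -30, -28, 0, 0, 0], [0, 0, -22, -28, 0, 0, 0], [0, 0, -14, -28, 0, 0, 0], [0, 0, -8, -28, 0, 0, 0], [0, 0, -4, -28, 0, 0, 0], [0, 0, 0, -28, 0, 0, 0]]]'

```text
clock: 11.7
position: [611.4, 30.6, 153.0]
ee_rot: [0.997, -0.08, -0.0, 0.0]
contact_force: [-0.1, 0.6, 1.0]
gripper_width: 0.1
grasp_force: 0.2
```

Request:
servo_tool --rows '[[[0, 0, 4, 0, 0, 0, 0], [0, 0, 8, 0, 0, 0, 0], [0, 0, 12, 0, 0, 0, 0]]]'

```text
clock: 12.08
position: [609.7, 18.9, 153.3]
ee_rot: [0.997, -0.08, -0.0, 0.0]
contact_force: [0.5, 0.5, 0.9]
gripper_width: -0.1
grasp_force: 0.1
```

```bash
python3 -c "
from h import *
plan((65,30,150))"
```

```text
now fix [ 64.   70.3 153.3] F [0.4 0.5 0.9] t 12.075
shift [ 1.  40.3  3.3] turn [0. 0. 0.]
```

Request:
servo_tool --rows '[[[0, 1, 5, 0, 0, 0, 0], [0, 1, 10, 0, 0, 0, 0], [0, 1, 15, 0, 0, 0, 0], [0, 1, 20, 0, 0, 0, 0], [0, 1, 25, 2, 0, 0, 0], [0, 1, 30, 4, 0, 0, 0], [0, 1, 35, 7, 0, 0, 0], [0, 1, 40, 10, 0, 0, 0], [0, 1, 45, 13, 0, 0, 0]]]'

```text
clock: 13.2
position: [603.5, -25.8, 140.0]
ee_rot: [0.997, -0.08, -0.0, 0.0]
contact_force: [0.2, 0.0, -0.6]
gripper_width: -0.1
grasp_force: 0.0
```

Request:
servo_tool --rows '[[[0, 0, 0, -50, 0, 0, 0], [0, 0, 0, -90, 0, 0, 0], [0, -60, 0, -90, 0, 0, 0], [0, -120, 0, -90, 0, 0, 0], [0, -180, 0, -90, 0, 0, 0], [0, -180, 0, -90, 0, 0, 0]]]'

```text
clock: 13.95
position: [421.8, 2.7, 230.4]
ee_rot: [0.997, -0.079, -0.0, -0.0]
contact_force: [-0.1, -0.0, -0.0]
gripper_width: 0.2
grasp_force: 0.0
```

```bash
python3 -c "
from h import *
plan((65,30,150))
a=arm.get_image('side');b=arm.get_image('top')
f=lambda a,x,y:cv2.resize(a[y:y+150,x:x+100,::-1],None,fx=4,fy=4,interpolation=2)
cv2.imwrite('pics/s6.png',np.hstack([f(a,290,140),f(b,260,120)]))"
```

```text
now fix [-118.9   24.4  230.4] F [-0.1 -0.1 -0. ] t 13.95
shift [184.   -5.2  80.2] turn [-0.001  0.001  0.002]
```

View pics/s6.png

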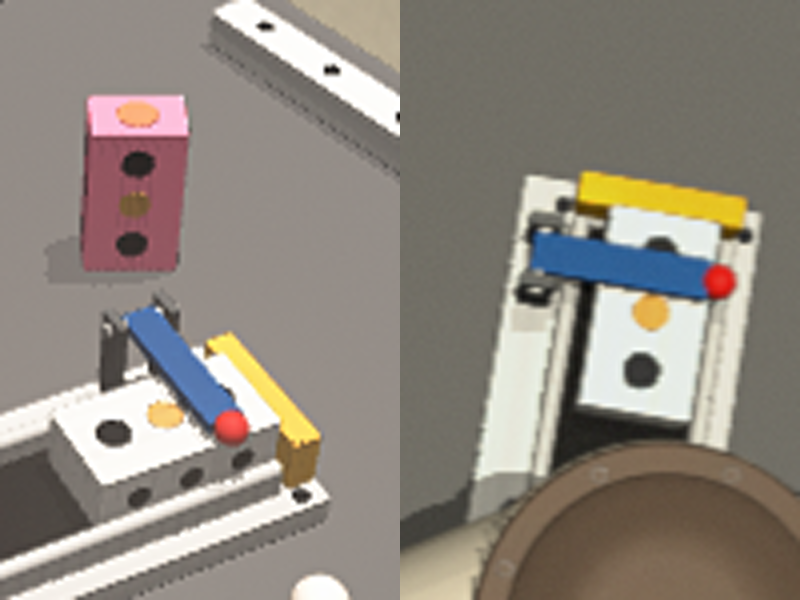

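The clamp lies level across the block, which is still flush with the stop, and the robot is clear. I'm handing the job in.

```bash
python3 -c "
from bench import arm
print(arm.job_done())"
```

```text
the job is handed in; nothing more can be done
None
```

I handed the job in at about 14 s: the block lies flat against the end stop with the clamp arm down on it, and the robot is clear. The hand-in gave no verdict; the upward force on the tool briefly read 35 N while the knob pressed up under the gripper, and I never re-measured the ring, ball stand and case.

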